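# Load nested bowls into the drying cabinet through its dust flap

## Task

Nest the three bowls in size order on the loading peel (terracotta bowl into the white one already standing there, small blue bowl into the terracotta one), then slide the loaded peel into the blue drying cabinet through its sprung flap until the flap has snapped shut behind the bowls, and let go of the peel. Keep the bowls upright throughout and leave everything else on the bench standing where it is.

Things in the scene. Friction and masses are not known exactly. Their poses are not given: they have to be found in the camera images.
- dryer_mouth (a point): Blue drying cabinet (fixed, place varies): point on the table mid-doorway, in the flap's plane. x points level into it, y left going in, z up. Doorway 124 mm clear, walls 12 mm thick, 130 high, from 12 mm before the flap to a back wall 205 past it; no sill. Header 121-139 mm up, reaching 12 mm before the flap. Bar roof at 127 mm. Heater housing 219-359 mm past the flap, 220 wide, 240 high.
- flap (a joint): Orange sprung flap, hinged along its top edge 119 mm up; 116 mm wide, 86 tall, lower edge 33 mm above the table, so the peel's tail passes under it. Radians: 0 shut (hanging upright), grows as it swings inward (only) to 1.5. Spring and weight shut it (0.015 N m at 0, about 0.07 at 1 rad); it can close once the white bowl's middle is about 110 mm past its plane.
- peel_dish (a point): Loading peel of pale wood, loose, 0.35 kg, flat on the table; slide it freely. Round dish 108 mm across, 8 thick; tail 40 wide, 8 thick, back to 225 mm behind the dish's middle. Point: middle of the dish's top face, 8 mm above the table. x points forward from tail to dish, z up. A 5 mm high lip (inner radius 38) holds the white bowl.
- peel_fin (a point): Middle of the red upright fin on the peel's tail, 195 mm behind the dish's middle, 30 mm above the table; fin 14 mm thick (along y), 44 long (along x), top 52 mm above the table, standing on the 8 mm tail. Gripped across its thickness, it steers and slides the peel. Same axes as the dish.
- bowl_l_c (a point): Large white bowl, standing in the peel's dish; centre, half-way up. Outer radius 36 mm at the foot, 46 mm at the rim, 50 mm high, wall 5 mm, floor 6 mm thick, 0.28 kg. z up along its axis.
- bowl_m_c (a point): Medium terracotta bowl, on the table; centre, half-way up. Outer radius 27 mm at the foot, 33 mm at the rim, 52 mm high, wall 5 mm, floor 6 mm thick, 0.18 kg. When nested, its rim stands 8 mm above the white bowl's and its centre 7 mm above that bowl's centre.
- bowl_s_c (a point): Small blue bowl, on the table; centre, half-way up. Outer radius 17 mm at the foot, 22 mm at the rim, 54 mm high, wall 5 mm, 0.12 kg. When nested, its rim stands 8 mm above the terracotta bowl's and its centre 7 mm above that bowl's centre.
- jar_c (a point): Green glass jar with grey lid, 58 mm across, 85 mm high; centre, half-way up. Leave alone.
- mug_c (a point): Yellow mug, 66 mm across, 80 mm high, handle on its +y side reaching to about 60 mm from its axis; centre, half-way up. Leave alone.
- prop_a_c (a point): Cream kiln prop, upright cylinder 24 mm across, 80 mm high, standing close beside the terracotta bowl; centre, half-way up. Leave alone.
- prop_c_c (a point): Cream kiln prop, upright cylinder 24 mm across, 80 mm high, standing close beside the terracotta bowl; centre, half-way up. Leave alone.
- prop_b_c (a point): Cream kiln prop, upright cylinder 24 mm across, 80 mm high, standing close beside the small blue bowl; centre, half-way up. Leave alone.
- tiles_c (a point): Stack of terracotta tiles, 75 x 75 mm, 36 mm high; centre, half-way up. Leave alone.
- glaze_c (a point): White glaze bottle with red cap, 54 mm across, 130 mm high; centre, half-way up. Leave alone.
Mind the look-alikes: they are no part of the job. What is meant by the part that bears bowl_s_c is not purple, and is the smaller of those in its own colour.

How it is judged:
By the outcome, as a careful person would: the job done as asked, in the order asked, and still so for the second after the job is handed in, with the robot touching nothing.
It also fails if it takes over 70 s, if anything falls off the work surface, if the arm or the gripper's body presses on something with over 40 N, if the wrist force passes 120 N, or if a joint passes its speed limit or range.

## Robot

A 7-joint arm with a two-finger parallel gripper is mounted at the origin on the work surface. World frame = base frame: x ahead of the robot, y to its left, z up, the work surface at z = 0. Lengths are in m, angles in rad, forces in N, time in s.
With the tool pointing down it reaches from about 0.425 to 0.925 m from the base axis. Payload 6.8 kg.
Tool frame: the origin (TCP) lies midway between the tips of the shut fingers; the grasp point (between the pads) lies 19 mm behind it; z points along the fingers, y is the direction in which the jaws open and shut (so a half turn about z gives the same grasp; the last joint's range is limited). The gripper opens to 85 mm and grips with 20 to 120 N. Pads are 22 mm wide; open, the fingers measure 114 mm over their backs; the gripper's body (76 mm by 85 mm) begins 54 mm behind the grasp point. The pads swing forward as they close: fully open they stand 13 mm farther back than shut.
Start: joints at [1.217, 0.477, 0.022, 1.555, -0.011, 1.109, -0.083], TCP at [0.164, -0.655, 0.231] pointing down, gripper open.
Joint ranges: [-2.96, 2.96], [-0.34, 2.1], [-1.41, 1.46], [0.24, 2.44], [-1.37, 4.51], [0.17, 1.92], [-2.96, 2.96]. Speed limits (rad/s): [2.39, 2.39, 3.14, 3.14, 3.14, 3.14, 3.14].

## Interface

Orientations are given as a rotation vector (axis times angle).
In Python, from bench import r gives the robot as it stands. The module is installed in compiled form; this text tells all that it offers.
- The arm moves only by the tool apply_moves, never from a script. Its argument "plan" is a list that holds one entry, the list of rows, each a list of 7 numbers: the turn, a rotation vector about the tool's x, y, z scaled (see below), then the shift along the tool's x, y, z scaled (see below), then the closure, from -1 (fully open) to 1 (shut). In form: [[[wx, wy, wz, tx, ty, tz, grip], ...]]. A call has 1 to 12 rows; each row is the pose to reach, as a shift and turn from the pose commanded when the call began, along the tool's axes at that moment, turning the shorter way round; what a row does not reach only later rows make up. The controller multiplies each number of a shift by 0.4 m and each number of a turn by 180 degrees. A row lasts 1/12 s, in which the tool goes at most 41.7 mm and 7.16 degrees, less where a joint would pass 70% of its speed; a pose out of reach is approached as far as the arm can. A call with a number of a shift or a turn outside -1 to 1 is refused whole. A call with a gripper value outside its range is refused whole. The fingers move at their own pace and stop on an object; "force" is the grip in N (left out, the last holds). Time passes only in rows, so rows that repeat a pose let the fingers close. It gives the time, the measured TCP pose, the force and the opening at its end, in the units of the state.
- r.get_obs(): the state, without advancing time (a new reading comes with each control period).
- r.grab_frame(name): name is "side" or "top"; returns a dict with "pixels" (384x512x3 uint8, blue, green, red), "fx", "fy", "cx", "cy" (pixels), "k1" (the pictures are not rectified: a ray, as slopes to the right and down, at radius r is drawn at 1 + k1 r^2 times it, then the intrinsics apply), "pose" (4x4, takes a point from camera to world coordinates). Camera axes: x right, y up, looking along -z (the intrinsics and any distortion apply to the point x, -y, -z); pixel columns grow to the right and rows downward; lengths in m; the calibration is good to about 2 mm. A picture is of the moment at which its call begins. There is no depth.
- r.hand_in(): hands the job in, once; it reports no verdict.
The state is a dict: "clock": time; "joints": joint angles; "qvel": joint speeds; "tau": joint torques, N m; "tcp_pos": TCP position; "orientation": TCP orientation; "contact_force": force on the tool from outside, world axes, zero at the start; "moment": the same for the moment, N m; "grip_width": finger opening in m.
Only numpy, scipy, OpenCV 4.12 (cv2) and the standard library are available. Lean on these libraries where they do the work, as an engineer would, in place of code of your own. Each camera call takes 0.05 s, during which the arm holds its last target. There are 200 camera calls.

## Working session

There is one attempt and no reset: what is moved stays moved. The work goes in short steps, Python scripts to look and compute and a tool call to move; the robot and the scene stay as the last step left them, time stands still between calls to the robot, and variables do not carry over. Pictures are saved under pics/ and viewed, on a budget of 15 in all, crops included, one or two more only if the job needs it, and the job is handed in when it is done.

Besides the shell and the picture viewer there is one more tool, called after ">>>" by a JSON object that holds its "name" and its "arguments", one argument or row to a line. apply_moves: Moves the arm, as the interface text tells. Its arguments: {"type":"object","properties":{"plan":{"type":"array","items":{"type":"array","items":{"type":"array","items":{"type":"number","minimum":-1,"maximum":1}}}},"force":{"type":"number"}},"required":["plan"]}

```bash
mkdir -p pics; cat > h.py <<'E'
import numpy as np, cv2
from scipy.spatial.transform import Rotation as R
from bench import r
def grab(n,save=None):
    f=r.grab_frame(n); f['pixels']=np.ascontiguousarray(f['pixels'])
    if save: cv2.imwrite('pics/'+save,f['pixels'])
    return f
def ray(f,u,v):
    K=np.array([[f['fx'],0,f['cx']],[0,f['fy'],f['cy']],[0,0,1.]])
    p=cv2.undistortPoints(np.array([[[u,v]]],float),K,np.array([f['k1'],0,0,0.]))[0,0]
    # model: drawn = ray*(1+k1 r^2), same as OpenCV
    T=np.array(f['pose']); d=T[:3,:3]@np.array([p[0],-p[1],-1.]); return T[:3,3],d/np.linalg.norm(d)
def onz(f,u,v,z):
    o,d=ray(f,u,v); return o+d*(z-o[2])/d[2]
def proj(f,P):
    T=np.array(f['pose']); c=T[:3,:3].T@(np.array(P)-T[:3,3]); x,y=c[0]/-c[2],-c[1]/-c[2]
    s=1+f['k1']*(x*x+y*y); return f['fx']*x*s+f['cx'],f['fy']*y*s+f['cy']
E
python3 - <<'E'
from h import *
o=r.get_obs(); print(o)
for n in('top','side'):
    f=grab(n,n+'0.png'); print(n,f['fx'],f['fy'],f['cx'],f['cy'],f['k1'],np.round(f['pose'],3))
E
```

```text
{'clock': 0.0, 'joints': array([ 1.21691915,  0.47779611,  0.02231839,  1.55643637, -0.01150408,
        1.1093102 , -0.08312495]), 'qvel': array([ 0.00088923,  0.00209897,  0.00021357, -0.00136887, -0.00123311,
        0.00116909, -0.00080318]), 'tau': array([ 7.30100764e-04, -5.96436274e+01,  1.60831690e+00, -2.81185913e+01,
        1.24618207e-02,  9.42971790e-03, -5.51646302e-07]), 'tcp_pos': array([ 0.16409114, -0.65414425,  0.23033435]), 'orientation': array([-3.11612219e+00, -3.84897296e-01,  5.39929464e-04]), 'contact_force': array([ 0.75415202, -0.17211574,  0.06492924]), 'moment': array([-0.02243925, -0.03973979, -0.01355563]), 'grip_width': 0.0852820343898746}
top 371.4165844436071 371.4165844436071 261.8328447617576 192.85482270898228 0.02660450710510832 [[ 0.009  0.996 -0.094  0.48 ]
 [-1.     0.011  0.028 -0.149]
 [ 0.029  0.094  0.995  1.093]
 [ 0.     0.     0.     1.   ]]
side 387.3656597591797 387.3656597591797 264.08705329065043 193.24422373919916 -0.021539929642575676 [[ 0.925  0.245 -0.291  0.346]
 [-0.38   0.576 -0.724 -0.74 ]
 [-0.009  0.78   0.626  0.608]
 [ 0.     0.     0.     1.   ]]
```

View pics/top0.png

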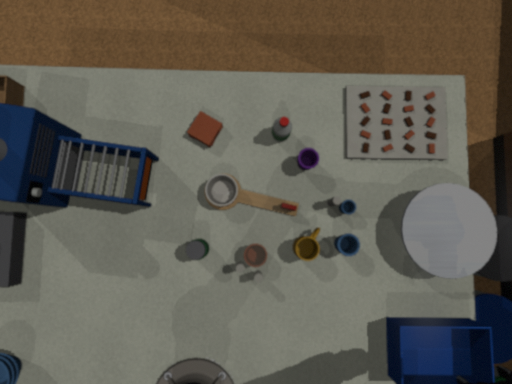

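View pics/side0.png

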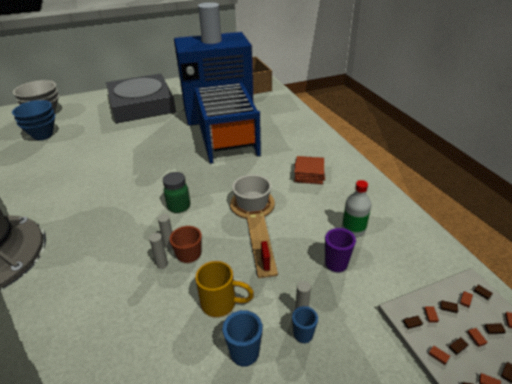

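The top view shows the peel dish at (221,191), the fin at (289,208) and the terracotta bowl at (256,256), with its props to the left and below. The small blue bowl is at (347,206) and its larger look-alike at (347,244). The cabinet mouth is near (152,178). I'll measure with masks next.

```bash
cat >> h.py <<'E'
def mask(f,lo,hi,box):
    h=cv2.cvtColor(f['pixels'],cv2.COLOR_BGR2HSV); m=cv2.inRange(h,np.array(lo),np.array(hi))
    z=np.zeros_like(m); x0,y0,x1,y1=box; z[y0:y1,x0:x1]=m[y0:y1,x0:x1]; return z
def big(m):
    c,_=cv2.findContours(m,cv2.RETR_EXTERNAL,cv2.CHAIN_APPROX_NONE); return max(c,key=cv2.contourArea)
E
python3 - <<'E'
from h import *
f=grab('top')
im=f['pixels'][110:290,30:366]; cv2.imwrite('pics/c1.png',cv2.resize(im,None,fx=2.35,fy=2.35,interpolation=cv2.INTER_CUBIC))
s=grab('side'); cv2.imwrite('pics/c2.png',cv2.resize(s['pixels'][75:360,145:385],None,fx=2.1,fy=2.1,interpolation=cv2.INTER_CUBIC))
def rep(n,lo,hi,box,z):
    c=big(mask(f,lo,hi,box)); (u,v),(a,b),_=cv2.fitEllipse(c)
    P=onz(f,u,v,z); d=np.linalg.norm(P-f['pose'][:3,3]); print(n,np.round((u,v,a,b),1),'P',np.round(P,4),'dia mm',np.round(np.array([a,b])*d/f['fx']*1000,0))
rep('terra',(0,60,40),(15,255,255),(240,240,272,272),.052)
rep('small',(100,80,30),(115,255,255),(335,197,360,217),.054)
rep('bigblue',(100,80,30),(115,255,255),(330,230,362,260),.06)
rep('fin',(0,150,60),(8,255,255),(275,198,302,218),.052)
rep('mug',(18,120,40),(30,255,255),(288,225,325,262),.08)
rep('flap',(3,120,40),(20,255,255),(130,140,165,215),.08)
for p in [(190,247),(221,191)]: print(p,onz(f,*p,.06))
for n,P in [('base',(0,0,0))]: print(n,proj(f,P))
E
```

```text
terra [254.9 255.   22.7  22.9] P [ 0.4055 -0.161   0.052 ] dia mm [64. 64.]
small [347.5 206.8  12.7  14.7] P [ 0.5417 -0.4203  0.054 ] dia mm [37. 42.]
bigblue [347.1 244.4  20.3  23.4] P [ 0.437 -0.416  0.06 ] dia mm [58. 67.]
fin [288.8 206.4   3.9  15.3] P [ 0.541  -0.2549  0.052 ] dia mm [11. 43.]
mug [307.5 245.8  24.1  32. ] P [ 0.4329 -0.3029  0.08  ] dia mm [66. 88.]
flap [145.1 178.7   5.   54.5] P [0.6107 0.1399 0.08  ] dia mm [ 14. 156.]
(190, 247) [0.42652584 0.01691089 0.06      ]
(221, 191) [ 0.58148873 -0.0646014   0.06      ]
base (np.float64(194.97337572307885), np.float64(401.7798012109346))
```

View pics/c1.png

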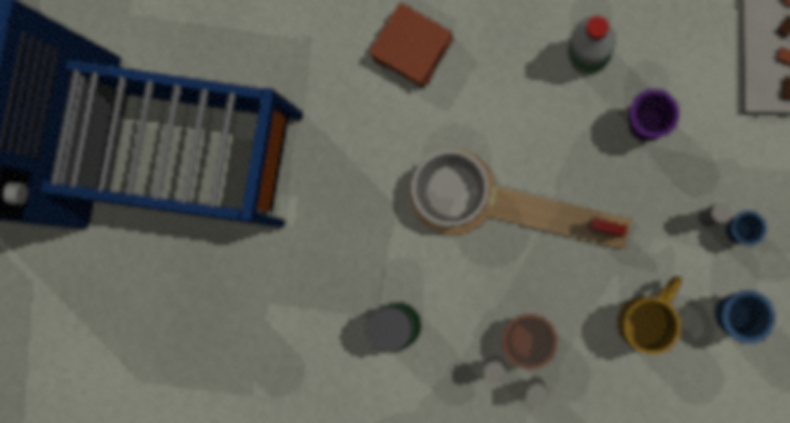

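View pics/c2.png

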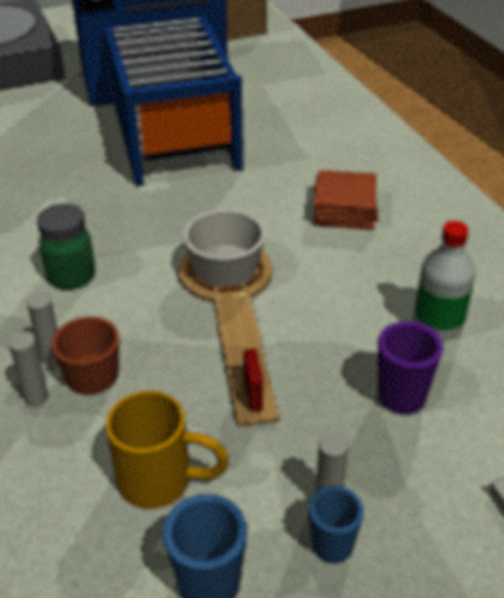

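The crops show four wall and header corners of the cabinet, the prop tops, and the orange flap. I'll turn these pixels into positions and check them against the given sizes.

```bash
python3 - <<'E'
from h import *
f=grab('top'); s=grab('side')
T=lambda p:(30+p[0]/2.35,110+p[1]/2.35); S=lambda p:(145+p[0]/2.1,75+p[1]/2.1)
def show(n,t=None,sd=None,z=0):
    a=onz(f,*T(t),z) if t else None; b=onz(s,*S(sd),z) if sd else None
    print(n,'top',None if a is None else np.round(a[:2],4),'side',None if b is None else np.round(b[:2],4))
show('terra rim',(529,341),(87,344),.052)
show('small rim',(747,228),(335,515),.054)
show('white rim',(450,189),(225,241),.058)
show('propA top',(495,367),(41,302),.08)
show('propC top',(537,388),(26,343),.08)
show('propB top',(717,212),(333,446),.08)
show('jar top',(388,327),(62,222),.085)
show('mug top',(650,324),(146,418),.08)
show('fin top mid',(608,226),(253,365),.052)
show('dish edge R tail end mid',(627,237),(258,416),.008)
show('wall foot L(left)',(302,115),(239,168),0)
show('wall foot R',(283,222),(139,178),0)
show('walltop +x front',(272,92),None,.139); show('walltop -x front',(248,215),None,.139)
show('walltop +x back',(70,63),None,.13); show('walltop -x back',(45,190),None,.13)
for n,F,box in(('top',f,(130,140,165,215)),('side',s,(200,110,262,160))):
    c=big(mask(F,(3,140,50),(18,255,255),box)); q=cv2.boxPoints(cv2.minAreaRect(c)); print(n,np.round(q,1).tolist(),cv2.approxPolyDP(c,3,True).reshape(-1,2).tolist())
# fin axis
for n,F,box in(('top',f,(275,198,302,218)),('side',s,(250,235,280,280))):
    m=mask(F,(0,150,60),(8,255,255),box); q=cv2.boxPoints(cv2.minAreaRect(big(m))); print('fin',n,np.round(q,1).tolist())
E
```

```text
terra rim top [ 0.4051 -0.1615] side [ 0.4051 -0.1718]
small rim top [ 0.5409 -0.4212] side [ 0.5384 -0.4301]
white rim top [ 0.5833 -0.0658] side [ 0.581 -0.082]
propA top top [ 0.3775 -0.1227] side [ 0.3744 -0.1276]
propC top top [ 0.3543 -0.1709] side [ 0.351  -0.1776]
propB top top [ 0.5577 -0.3794] side [ 0.5562 -0.3882]
jar top top [ 0.4222 -0.0008] side [ 0.4198 -0.0149]
mug top top [ 0.4274 -0.3005] side [ 0.427  -0.3032]
fin top mid top [ 0.5416 -0.2546] side [ 0.5409 -0.2584]
dish edge R tail end mid top [ 0.5308 -0.2828] side [ 0.5359 -0.282 ]
wall foot L(left) top [0.6803 0.1258] side [0.6809 0.1301]
wall foot R top [0.5455 0.1444] side [0.5485 0.1602]
walltop +x front top [0.6798 0.1241] side None
walltop -x front top [0.5444 0.1447] side None
walltop +x back top [0.7101 0.346 ] side None
walltop -x back top [0.5699 0.3643] side None
top [[139.1999969482422, 198.5], [146.1999969482422, 157.6999969482422], [151.0, 158.5], [143.89999389648438, 199.3000030517578]] [[148, 158], [142, 199]]
side [[209.89999389648438, 125.0], [253.10000610351562, 118.80000305175781], [256.5, 142.39999389648438], [213.1999969482422, 148.5]] [[253, 120], [212, 125], [213, 147], [254, 142]]
fin top [[281.3999938964844, 207.10000610351562], [282.20001220703125, 203.0], [295.70001220703125, 205.6999969482422], [294.79998779296875, 209.8000030517578]]
fin side [[260.6000061035156, 241.39999389648438], [267.1000061035156, 240.39999389648438], [271.5, 269.0], [265.0, 270.0]]
```

The top view fits the known sizes: dish to fin is 193 mm (195 nominal), and the wall spacing is 136 mm, which is the centre-to-centre value. I'll rely on it. The cabinet's axis is about 7.5° off +y and the peel's about 12.5°.

```bash
cat >> h.py <<'E'
def go(P,jaw=None):
    "scaled shift/turn from the present pose to TCP P with tool down and jaws along angle jaw (deg, mod 180)"
    o=r.get_obs(); C=R.from_rotvec(o['orientation']); y=C.as_matrix()[:,1]
    a=np.degrees(np.arctan2(y[1],y[0])); 
    if jaw is None: jaw=a
    d=(jaw-a+90)%180-90; t=np.radians(a+d); yy=np.array([np.cos(t),np.sin(t),0]); z=np.array([0,0,-1.])
    G=np.stack([np.cross(yy,z),yy,z],1); w=R.from_matrix(C.as_matrix().T@G).as_rotvec()/np.pi
    print('turn',np.round(w,4),'shift',np.round(C.inv().apply(np.array(P)-o['tcp_pos'])/.4,4),'d',round(d,1),'jaw now',round(a%180,1))
E
python3 - <<'E'
from h import *
go((.405,-.1615,.15),67.5)
f=grab('top'); s=grab('side')
print(onz(f,147.5,179,.033), onz(f,151,158.5,.033),onz(f,143.9,199.3,.033))
print(onz(s,213.1,148,.033), onz(s,255.5,142.2,.033))
E
```

```text
turn [-2.000e-04  1.000e-04  2.032e-01] shift [ 0.8838 -1.0489  0.203 ] d -36.6 jaw now 104.1
[0.61598778 0.14644457 0.033     ] [0.67517381 0.13871813 0.033     ] [0.55800502 0.15433449 0.033     ]
[0.55885719 0.16594629 0.033     ] [0.67857982 0.14805034 0.033     ]
```

>>> {"name": "apply_moves", "arguments": {
  "plan": [
    [[0,0,0.203,0.8,-0.95,0.1,-1],[0,0,0.203,0.8,-0.95,0.1,-1],[0,0,0.203,0.8,-0.95,0.1,-1],[0,0,0.203,0.8,-0.95,0.1,-1],[0,0,0.203,0.8,-0.95,0.1,-1],[0,0,0.203,0.8,-0.95,0.1,-1],[0,0,0.203,0.8,-0.95,0.1,-1],[0,0,0.203,0.8,-0.95,0.1,-1],[0,0,0.203,0.8,-0.95,0.1,-1],[0,0,0.203,0.8,-0.95,0.1,-1],[0,0,0.203,0.8,-0.95,0.1,-1],[0,0,0.203,0.8,-0.95,0.1,-1]]
  ],
  "force": 40
}}

```text
clock: 1.4
tcp_pos: [0.3825, -0.207, 0.1917]
orientation: [3.081, -0.612, 0.002]
contact_force: [1.1, 0.1, -0.3]
grip_width: 0.0852
```

```bash
python3 - <<'E'
from h import *
o=r.get_obs(); print(o['tcp_pos'],o['contact_force'],o['grip_width'],o['qvel'].round(3))
go((.405,-.1615,.11),67.5); go((.405,-.1615,.033),67.5)
E
```

```text
[ 0.38252322 -0.20699747  0.19165704] [ 1.08440571  0.10941704 -0.28157169] 0.08515482889755478 [-0.737  0.014 -0.45   0.091  0.083 -0.111 -1.225]
turn [ 0.0001 -0.0004  0.0002] shift [ 0.0082 -0.1266  0.2041] d -0.0 jaw now 67.5
turn [ 0.0001 -0.0004  0.0002] shift [ 0.008  -0.1267  0.3966] d -0.0 jaw now 67.5
```

>>> {"name": "apply_moves", "arguments": {
  "plan": [
    [[0,0,0,0.008,-0.127,0.1,-1],[0,0,0,0.008,-0.127,0.2,-1],[0,0,0,0.008,-0.127,0.2,-1],[0,0,0,0.008,-0.127,0.2,-1],[0,0,0,0.008,-0.127,0.2,-1]]
  ]
}}

```text
clock: 1.82
tcp_pos: [0.404, -0.163, 0.1112]
orientation: [-3.082, 0.611, 0.002]
contact_force: [-0.0, -0.8, -0.1]
grip_width: 0.0852
```

```bash
python3 - <<'E'
from h import *
o=r.get_obs(); print(o['tcp_pos'],o['qvel'].round(3))
go((.405,-.1615,.033),67.5)
f=grab('top'); s=grab('side')
a=f['pixels'][200:320,170:350]; b=s['pixels'][150:310,110:290]
cv2.imwrite('pics/p1.png',np.hstack([cv2.resize(a,(400,267)),cv2.resize(b,(300,267))]))
E
```

```text
[ 0.40399142 -0.16296875  0.11121091] [ 0.024 -0.034  0.014 -0.027 -0.002  0.006  0.004]
turn [0.0001 0.0005 0.0004] shift [ 0.0012 -0.0044  0.1955] d -0.1 jaw now 67.6
```

View pics/p1.png

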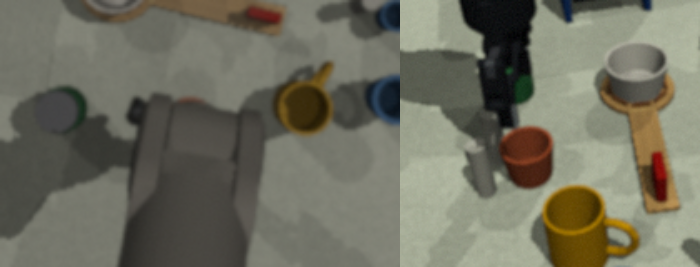

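```bash
python3 - <<'E'
from h import *
s=grab('side'); o=r.get_obs(); p=o['tcp_pos']; C=R.from_rotvec(o['orientation']).as_matrix()
t=lambda u:np.round(((u[0]-110)*300/180,(u[1]-150)*267/160))
for sg in(-1,0,1):
  for dz in(-.013,0): print(sg,dz,t(proj(s,p+C@np.array([0,sg*.05,dz]))))
print('bowl rim expected',t(proj(s,(.405,-.1615,.052))),t(proj(s,(.405,-.1615,0))))
im=cv2.resize(s['pixels'][130:290,150:300],None,fx=5,fy=3.75 if 0 else 3.75,interpolation=cv2.INTER_CUBIC)
cv2.imwrite('pics/p2.png',im); print([np.round(((u-150)*5,(v-130)*3.75)) for u,v in [proj(s,p+C@np.array([0,g*.05,-.013])) for g in(-1,1)]])
c=big(mask(s,(0,90,40),(12,255,255),(160,215,215,270))); print(cv2.boundingRect(c))
E
```

```text
-1 -0.013 [124.  71.]
-1 0 [126.  79.]
0 -0.013 [117.  98.]
0 0 [119. 107.]
1 -0.013 [109. 129.]
1 0 [111. 137.]
bowl rim expected [125. 143.] [131. 172.]
[array([173., 234.]), array([127., 364.])]
(169, 226, 33, 37)
```

View pics/p2.png

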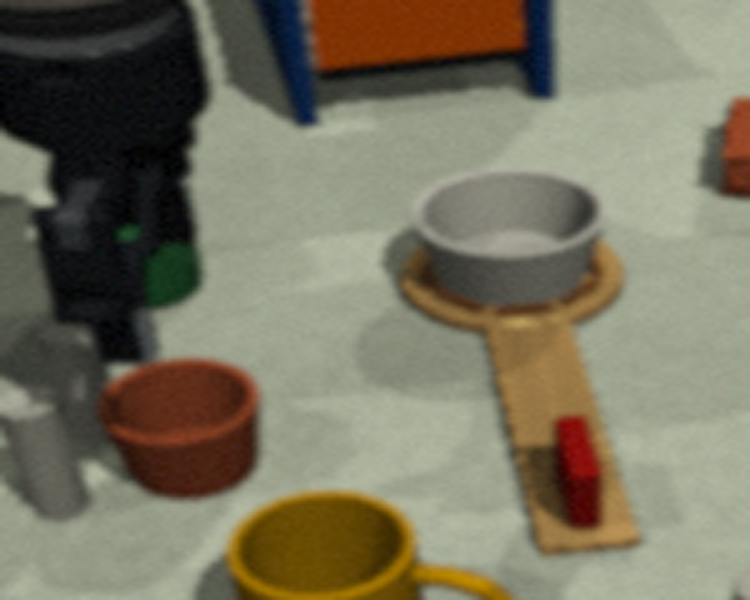

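The near fingertip matches its projected position, and the side view of the bowl agrees to about 3 mm. I'll descend and grip.

>>> {"name": "apply_moves", "arguments": {
  "plan": [
    [[0,0,0,0.005,-0.002,0.07,-1],[0,0,0,0.005,-0.002,0.14,-1],[0,0,0,0.005,-0.002,0.195,-1],[0,0,0,0.005,-0.002,0.195,-1],[0,0,0,0.005,-0.002,0.195,1],[0,0,0,0.005,-0.002,0.195,1],[0,0,0,0.005,-0.002,0.195,1],[0,0,0,0.005,-0.002,0.195,1],[0,0,0,0.005,-0.002,0.195,1],[0,0,0,0.005,-0.002,0.195,1]]
  ],
  "force": 40
}}

```text
clock: 2.8
tcp_pos: [0.4075, -0.1638, 0.0356]
orientation: [3.081, -0.613, 0.005]
contact_force: [-2.6, 0.8, 5.7]
grip_width: 0.0639
```

```bash
python3 - <<'E'
from h import *
o=r.get_obs(); print(o['tcp_pos'],o['contact_force'],o['grip_width'])
E
```

```text
[ 0.40748    -0.16377843  0.03560348] [-2.63376628  0.80857419  5.74790013] 0.06386469916357643
```

>>> {"name": "apply_moves", "arguments": {
  "plan": [
    [[0,0,0,0,0,-0.02,1],[0,0,0,0,0,-0.06,1],[0,0,0,0,0,-0.12,1],[0,0,0,0,0,-0.18,1],[0,0,0,0,0,-0.22,1],[0,0,0,0,0,-0.22,1],[0,0,0,0,0,-0.22,1]]
  ]
}}

```text
clock: 3.38
tcp_pos: [0.4074, -0.1636, 0.1233]
orientation: [3.081, -0.612, 0.007]
contact_force: [0.6, 0.0, -2.3]
grip_width: 0.0634
```

```bash
python3 - <<'E'
from h import *
o=r.get_obs(); print(o['tcp_pos'],o['contact_force'],o['grip_width'])
s=grab('side'); c=big(mask(s,(0,90,40),(12,255,255),(140,150,235,280))); print(cv2.boundingRect(c),cv2.minAreaRect(c))
f=grab('top')
# white bowl rim + dish via bright/low-sat mask, side and top
for n,F,b in(('top',f,(200,170,243,215)),('side',s,(228,172,275,212))):
    h=cv2.cvtColor(F['pixels'],cv2.COLOR_BGR2HSV)[b[1]:b[3],b[0]:b[2]]; 
    cv2.imwrite('pics/w_%s.png'%n,cv2.resize(F['pixels'][b[1]:b[3],b[0]:b[2]],(380,400),interpolation=cv2.INTER_CUBIC))
cv2.imwrite('pics/w.png',np.hstack([cv2.imread('pics/w_top.png'),cv2.imread('pics/w_side.png')]))
P=(.5833,-.0658,.058); u=proj(f,P);v=proj(s,P); print((u[0]-200)*380/43,(u[1]-170)*400/45,(v[0]-228)*380/47+380,(v[1]-172)*400/40)
go((.5833,-.0658,.125))
E
```

```text
[ 0.40744523 -0.16358879  0.12325768] [ 0.63399488  0.01623834 -2.2572673 ] 0.06344934477618493
(163, 192, 34, 41) ((182.55516052246094, 213.0620574951172), (33.550376892089844, 38.61614990234375), 48.36646270751953)
190.00666829422457 181.600758616973 562.6408205417588 135.4823004282926
turn [ 0.  0. -0.] shift [ 0.3166 -0.3942 -0.0092] d 0.0 jaw now 67.5
```

View pics/w.png

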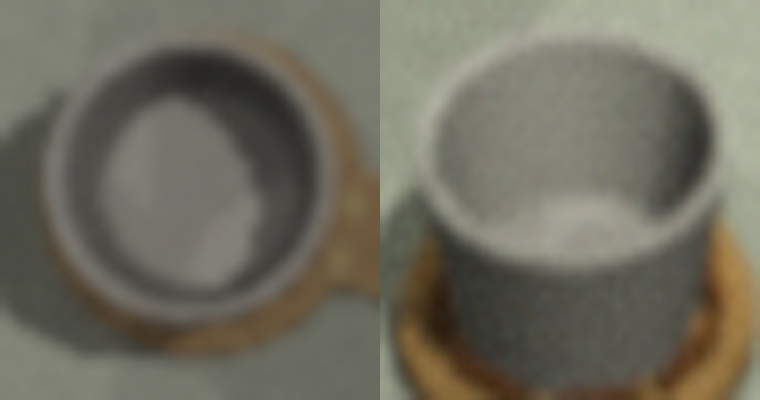

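The rim position agrees in both views to about 3 mm. I'll carry the terracotta bowl over.

>>> {"name": "apply_moves", "arguments": {
  "plan": [
    [[0,0,0,0.015,-0.018,0,1],[0,0,0,0.05,-0.06,0,1],[0,0,0,0.1,-0.12,0,1],[0,0,0,0.155,-0.19,0,1],[0,0,0,0.21,-0.26,0,1],[0,0,0,0.26,-0.32,0,1],[0,0,0,0.3,-0.365,0,1],[0,0,0,0.323,-0.391,0,1],[0,0,0,0.323,-0.391,0,1],[0,0,0,0.323,-0.391,0,1]]
  ]
}}

```text
clock: 4.32
tcp_pos: [0.5855, -0.0667, 0.1198]
orientation: [-3.082, 0.609, 0.004]
contact_force: [-0.2, 0.1, -2.2]
grip_width: 0.0635
```

```bash
python3 - <<'E'
from h import *
o=r.get_obs(); print(o['tcp_pos'],o['contact_force'],o['grip_width'])
s=grab('side'); c=big(mask(s,(0,90,40),(12,255,255),(220,100,290,200))); x,y,w,h=cv2.boundingRect(c); print(x,y,w,h)
# white rim outer silhouettes centre col vs terra centre col
print('expected terra rim/foot px for TCP xy',proj(s,(*o['tcp_pos'][:2],.14)),proj(s,(*o['tcp_pos'][:2],.088)))
go((.585,-.068,.053))
E
```

```text
[ 0.58548468 -0.06673247  0.11983892] [-0.20568477  0.07147306 -2.22185293] 0.06348037739187605
220 121 22 27
expected terra rim/foot px for TCP xy (np.float64(250.51105653380804), np.float64(155.94138169016801)) (np.float64(251.2224009275776), np.float64(175.1145579793734))
turn [ 0.0004  0.0008 -0.    ] shift [0.0016 0.     0.1675] d 0.0 jaw now 67.6
```

>>> {"name": "apply_moves", "arguments": {
  "plan": [
    [[0,0,0,0.002,0,0.04,1],[0,0,0,0.002,0,0.09,1],[0,0,0,0.002,0,0.13,1],[0,0,0,0.002,0,0.155,1],[0,0,0,0.002,0,0.165,1],[0,0,0,0.002,0,0.165,1],[0,0,0,0.002,0,0.165,1]]
  ]
}}

```text
clock: 4.95
tcp_pos: [0.5864, -0.0685, 0.0558]
orientation: [3.081, -0.612, 0.0]
contact_force: [-0.5, -0.5, -1.8]
grip_width: 0.0633
```

```bash
python3 - <<'E'
from h import *
o=r.get_obs(); print(o['tcp_pos'],o['contact_force'],o['grip_width'])
s=grab('side'); cv2.imwrite('pics/n1.png',cv2.resize(s['pixels'][120:230,190:320],None,fx=5,fy=5,interpolation=cv2.INTER_CUBIC))
E
```

```text
[ 0.58642121 -0.0685196   0.05576642] [-0.53159352 -0.48594399 -1.75465014] 0.06326187803279477
```

View pics/n1.png

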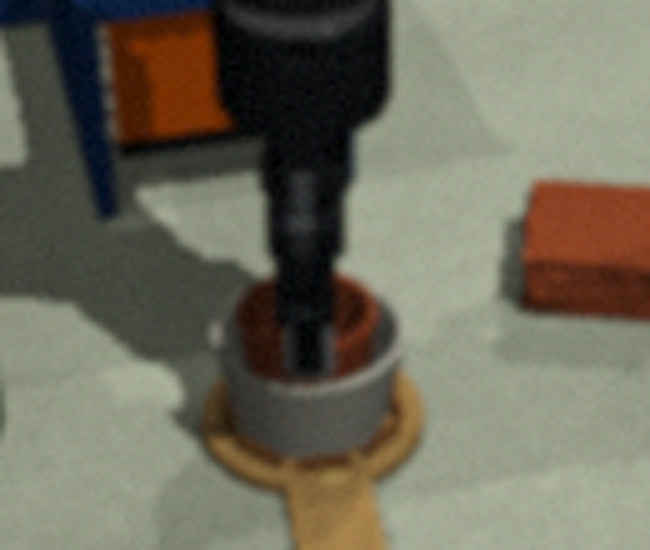

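The terracotta bowl is inside the white one and centred, about 6 mm above its seat. I'll lower it 4 mm more and release.

>>> {"name": "apply_moves", "arguments": {
  "plan": [
    [[0,0,0,0,0,0.01,1],[0,0,0,0,0,0.01,1],[0,0,0,0,0,0.01,0.2],[0,0,0,0,0,0.01,-0.4],[0,0,0,0,0,0.0,-0.8],[0,0,0,0,0,-0.02,-1],[0,0,0,0,0,-0.06,-1],[0,0,0,0,0,-0.14,-1],[0,0,0,0,0,-0.2,-1],[0,0,0,0,0,-0.2,-1]]
  ]
}}

```text
clock: 5.83
tcp_pos: [0.5896, -0.0682, 0.1412]
orientation: [-3.08, 0.612, -0.013]
contact_force: [0.3, -0.1, 0.2]
grip_width: 0.0852
```

```bash
python3 - <<'E'
from h import *
o=r.get_obs(); print(o['tcp_pos'],o['contact_force'],o['grip_width'])
go((.5415,-.4225,.14),158)
E
```

```text
[ 0.58957082 -0.06820321  0.14122923] [ 0.26458165 -0.09491471  0.24887384] 0.08517371720600699
turn [-0.0028 -0.0013  0.4974] shift [0.2275 0.8644 0.0024] d -89.5 jaw now 67.5
```

>>> {"name": "apply_moves", "arguments": {
  "plan": [
    [[0,0,0.497,0.2,0.8,0,-1],[0,0,0.497,0.2,0.8,0,-1],[0,0,0.497,0.2,0.8,0,-1],[0,0,0.497,0.2,0.8,0,-1],[0,0,0.497,0.2,0.8,0,-1],[0,0,0.497,0.2,0.8,0,-1],[0,0,0.497,0.2,0.8,0,-1],[0,0,0.497,0.2,0.8,0,-1],[0,0,0.497,0.2,0.8,0,-1],[0,0,0.497,0.2,0.8,0,-1],[0,0,0.497,0.2,0.8,0,-1],[0,0,0.497,0.2,0.8,0,-1]]
  ]
}}

```text
clock: 6.83
tcp_pos: [0.5378, -0.3944, 0.1356]
orientation: [-1.829, 2.554, 0.001]
contact_force: [-0.1, 0.8, 0.3]
grip_width: 0.0853
```

```bash
python3 - <<'E'
from h import *
o=r.get_obs(); print(o['tcp_pos'],o['joints'].round(2),o['qvel'].round(2))
go((.5415,-.4225,.11),158)
f=grab('top');s=grab('side')
for n,F,b in(('t',f,(200,165,262,225)),('s',s,(222,160,282,220))): cv2.imwrite('pics/q_%s.png'%n,cv2.resize(F['pixels'][b[1]:b[3],b[0]:b[2]],(400,400),interpolation=cv2.INTER_CUBIC))
cv2.imwrite('pics/q.png',np.hstack([cv2.imread('pics/q_t.png'),cv2.imread('pics/q_s.png')]))
E
```

```text
[ 0.53781958 -0.39442274  0.13557107] [ 0.38  0.57  0.23  1.67 -0.15  0.92 -2.81] [-0.26  0.03  0.37  0.02 -0.25  0.   -1.28]
turn [0.0001 0.0002 0.0179] shift [ 0.0635 -0.0313  0.0639] d -3.2 jaw now 161.2
```

View pics/q.png

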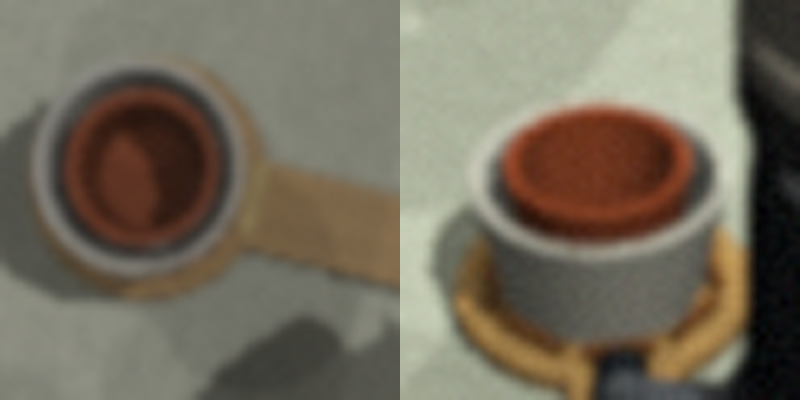

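The terracotta bowl is nested and level. Joint 7 is near its range end at -2.81, so I'll make the equivalent half turn back before grasping.

>>> {"name": "apply_moves", "arguments": {
  "plan": [
    [[0,0,-0.48,0.06,-0.03,0,-1],[0,0,-0.48,0.06,-0.03,0,-1],[0,0,-0.48,0.06,-0.03,0,-1],[0,0,-0.48,0.06,-0.03,0,-1],[0,0,-0.48,0.06,-0.03,0,-1],[0,0,-0.48,0.06,-0.03,0,-1],[0,0,-0.48,0.06,-0.03,0,-1],[0,0,-0.48,0.06,-0.03,0,-1],[0,0,-0.48,0.06,-0.03,0,-1],[0,0,-0.48,0.06,-0.03,0,-1],[0,0,-0.48,0.06,-0.03,0,-1],[0,0,-0.48,0.06,-0.03,0,-1]]
  ]
}}

```text
clock: 7.93
tcp_pos: [0.5417, -0.421, 0.1357]
orientation: [3.085, -0.595, 0.0]
contact_force: [0.9, -0.0, -1.2]
grip_width: 0.0852
```

>>> {"name": "apply_moves", "arguments": {
  "plan": [
    [[0,0,-0.49,0,0,0,-1],[0,0,-0.49,0,0,0,-1],[0,0,-0.49,0,0,0,-1],[0,0,-0.49,0,0,0,-1],[0,0,-0.49,0,0,0,-1],[0,0,-0.49,0,0,0,-1],[0,0,-0.49,0,0,0,-1],[0,0,-0.49,0,0,0,-1],[0,0,-0.49,0,0,0,-1],[0,0,-0.49,0,0,0,-1],[0,0,-0.49,0,0,0,-1],[0,0,-0.49,0,0,0,-1]]
  ]
}}

```text
clock: 8.93
tcp_pos: [0.5417, -0.4212, 0.1358]
orientation: [2.663, 1.666, -0.0]
contact_force: [-0.1, 0.3, 0.8]
grip_width: 0.0853
```

```bash
python3 - <<'E'
from h import *
o=r.get_obs(); print(o['tcp_pos'],o['joints'].round(2),o['qvel'].round(2))
go((.5415,-.4225,.11),158)
E
```

```text
[ 0.54167887 -0.42120802  0.13580567] [ 0.9   0.64 -0.49  1.58  0.34  1.01 -0.14] [ 0.22  0.07 -0.34 -0.02  0.24  0.07  1.31]
turn [ 0.0001  0.0001 -0.0217] shift [-0.0031  0.001   0.0645] d 3.9 jaw now 154.1
```

>>> {"name": "apply_moves", "arguments": {
  "plan": [
    [[0,0,-0.02,-0.003,0.001,0.06,-1],[0,0,-0.02,-0.003,0.001,0.13,-1],[0,0,-0.02,-0.003,0.001,0.19,-1],[0,0,-0.02,-0.003,0.001,0.235,-1],[0,0,-0.02,-0.003,0.001,0.24,-1],[0,0,-0.02,-0.003,0.001,0.24,0],[0,0,-0.02,-0.003,0.001,0.24,1],[0,0,-0.02,-0.003,0.001,0.24,1],[0,0,-0.02,-0.003,0.001,0.24,1],[0,0,-0.02,-0.003,0.001,0.24,1],[0,0,-0.02,-0.003,0.001,0.24,1],[0,0,-0.02,-0.003,0.001,0.24,1]]
  ],
  "force": 40
}}

```text
clock: 9.93
tcp_pos: [0.5427, -0.4229, 0.0418]
orientation: [2.616, 1.735, 0.001]
contact_force: [-1.3, 1.3, 6.5]
grip_width: 0.0421
```

```bash
python3 - <<'E'
from h import *
o=r.get_obs(); print(o['tcp_pos'],o['contact_force'],o['grip_width'])
E
```

```text
[ 0.54267948 -0.42291948  0.04183666] [-1.33118351  1.29657624  6.52468303] 0.04206072416130588
```

>>> {"name": "apply_moves", "arguments": {
  "plan": [
    [[0,0,0,0,0,-0.02,1],[0,0,0,0,0,-0.06,1],[0,0,0,0,0,-0.12,1],[0,0,0,0,0,-0.18,1],[0,0,0,0,0,-0.23,1],[0,0,0,0,0,-0.25,1],[0,0,0,0,0,-0.25,1],[0,0,0,0,0,-0.25,1]]
  ]
}}

```text
clock: 10.6
tcp_pos: [0.5416, -0.4224, 0.1398]
orientation: [2.618, 1.736, -0.0]
contact_force: [0.2, -0.8, -0.8]
grip_width: 0.0418
```

```bash
python3 - <<'E'
from h import *
o=r.get_obs(); print(o['tcp_pos'],o['contact_force'],o['grip_width'],o['joints'].round(2))
f=grab('top');s=grab('side')
for n,F,b,z in(('top',f,(200,165,245,215),.066),('side',s,(230,165,275,200),.066)):
    c=big(mask(F,(0,80,40),(14,255,255),b)); (u,v),ab,_=cv2.fitEllipse(c); print(n,(u,v),ab,cv2.boundingRect(c),onz(F,u,v,z))
go((.585,-.068,.142))
go((.585,-.068,.142),170)
E
```

```text
[ 0.54158463 -0.42238478  0.13977639] [ 0.17788208 -0.78187206 -0.77315379] 0.041844708500173744 [ 0.91  0.63 -0.5   1.58  0.34  1.02 -0.09]
top (221.67062377929688, 189.60964965820312) (23.510395050048828, 24.147296905517578) (210, 178, 25, 24) [ 0.58479035 -0.06687035  0.066     ]
side (251.24281311035156, 185.68211364746094) (20.110918045043945, 29.005840301513672) (237, 176, 29, 21) [ 0.58103877 -0.07666984  0.066     ]
turn [-0.0008 -0.0001 -0.    ] shift [ 0.858  -0.2424 -0.0093] d 0.0 jaw now 157.1
turn [-0.0007 -0.0002 -0.0717] shift [ 0.858  -0.2424 -0.0093] d 12.9 jaw now 157.1
```

>>> {"name": "apply_moves", "arguments": {
  "plan": [
    [[0,0,0,0.025,-0.007,0,1],[0,0,-0.01,0.08,-0.023,0,1],[0,0,-0.02,0.16,-0.046,0,1],[0,0,-0.03,0.25,-0.071,0,1],[0,0,-0.04,0.34,-0.096,0,1],[0,0,-0.05,0.43,-0.122,0,1],[0,0,-0.06,0.52,-0.147,0,1],[0,0,-0.07,0.61,-0.172,0,1],[0,0,-0.07,0.7,-0.198,0,1],[0,0,-0.07,0.78,-0.22,0,1],[0,0,-0.07,0.835,-0.236,0,1],[0,0,-0.07,0.858,-0.242,0,1]]
  ]
}}

```text
clock: 11.7
tcp_pos: [0.5855, -0.0622, 0.1388]
orientation: [-2.403, -2.019, -0.002]
contact_force: [0.2, 0.6, -0.8]
grip_width: 0.0417
```

>>> {"name": "apply_moves", "arguments": {
  "plan": [
    [[0,0,0,0,0,0,1],[0,0,0,0,0,0,1]]
  ]
}}

```text
clock: 11.87
tcp_pos: [0.5856, -0.069, 0.1387]
orientation: [-2.411, -2.013, 0.002]
contact_force: [-0.1, -1.1, -1.9]
grip_width: 0.0418
```

```bash
python3 - <<'E'
from h import *
o=r.get_obs(); print(o['tcp_pos'],o['contact_force'],o['grip_width'],o['joints'].round(2))
go((.585,-.068,.066))
E
```

```text
[ 0.58559291 -0.06900358  0.1386747 ] [-0.10853548 -1.0812324  -1.90932965] 0.04177783112372946 [ 0.49  0.52 -0.63  1.82  0.37  0.93 -0.49]
turn [-0.0004  0.0003  0.    ] shift [ 0.0024 -0.0017  0.1817] d 0.0 jaw now 169.7
```

>>> {"name": "apply_moves", "arguments": {
  "plan": [
    [[0,0,0,0.002,-0.002,0.04,1],[0,0,0,0.002,-0.002,0.09,1],[0,0,0,0.002,-0.002,0.135,1],[0,0,0,0.002,-0.002,0.165,1],[0,0,0,0.002,-0.002,0.178,1],[0,0,0,0.002,-0.002,0.18,1],[0,0,0,0.002,-0.002,0.18,1]]
  ]
}}

```text
clock: 12.45
tcp_pos: [0.5856, -0.0683, 0.0675]
orientation: [2.413, 2.011, -0.0]
contact_force: [-0.1, 0.3, -0.3]
grip_width: 0.0415
```

```bash
python3 - <<'E'
from h import *
o=r.get_obs(); print(o['tcp_pos'],o['contact_force'],o['grip_width'])
s=grab('side'); cv2.imwrite('pics/n2.png',cv2.resize(s['pixels'][120:230,190:320],None,fx=5,fy=5,interpolation=cv2.INTER_CUBIC))
E
```

```text
[ 0.58564306 -0.06830634  0.06748554] [-0.05025398  0.33441166 -0.26411818] 0.04154857668869309
```

View pics/n2.png

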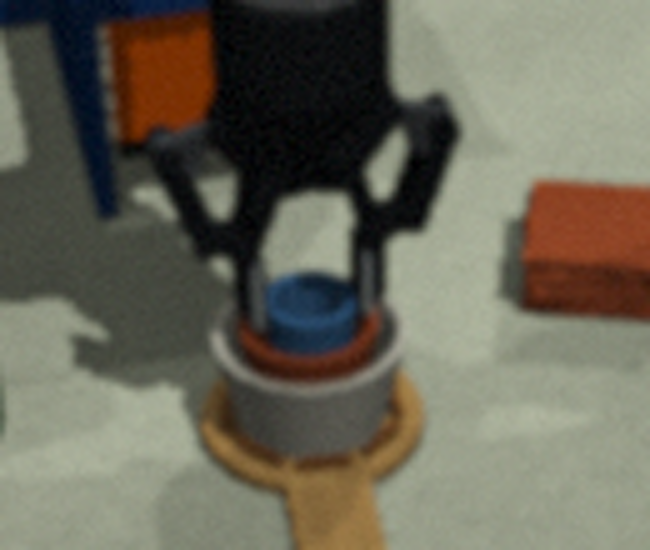

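The small blue bowl is centred in the terracotta one, just above its seat. I'll lower it slightly and release.

>>> {"name": "apply_moves", "arguments": {
  "plan": [
    [[0,0,0,0,0,0.008,1],[0,0,0,0,0,0.008,1],[0,0,0,0,0,0.008,0.5],[0,0,0,0,0,0.006,0],[0,0,0,0,0,0.0,-0.5],[0,0,0,0,0,-0.02,-1],[0,0,0,0,0,-0.06,-1],[0,0,0,0,0,-0.14,-1],[0,0,0,0,0,-0.2,-1],[0,0,0,0,0,-0.2,-1]]
  ]
}}

```text
clock: 13.33
tcp_pos: [0.5888, -0.067, 0.1532]
orientation: [2.407, 2.009, 0.01]
contact_force: [0.7, -0.1, 0.2]
grip_width: 0.0852
```

```bash
python3 - <<'E'
from h import *
o=r.get_obs(); print(o['tcp_pos'],o['contact_force'],o['grip_width'])
f=grab('top'); s=grab('side')
q=[]
for n,F,b in(('top',f,(275,195,302,220)),('side',s,(250,235,282,282))):
    c=big(mask(F,(0,150,60),(8,255,255),b)); rect=cv2.minAreaRect(c); print(n,rect)
    q.append(rect[0])
print('fin top z.052',onz(f,*q[0],.050))
go((.541,-.255,.15),174)
E
```

```text
[ 0.58878907 -0.06699023  0.15319569] [ 0.66895299 -0.08573868  0.19364593] 0.0852277457645907
top ((288.5, 206.50001525878906), (13.824529647827148, 4.6081767082214355), 14.03624439239502)
side ((265.649169921875, 255.32762145996094), (29.124176025390625, 7.318129062652588), 81.46923065185547)
fin top z.052 [ 0.540825  -0.2541785  0.05     ]
turn [ 0.0009  0.0001 -0.024 ] shift [-0.4812 -0.0274 -0.0024] d 4.3 jaw now 169.7
```

>>> {"name": "apply_moves", "arguments": {
  "plan": [
    [[0,0,0.01,-0.08,-0.005,0,-1],[0,0,0.01,-0.16,-0.01,0,-1],[0,0,0.01,-0.24,-0.014,0,-1],[0,0,0.01,-0.32,-0.018,0,-1],[0,0,0.01,-0.4,-0.023,0,-1],[0,0,0.01,-0.46,-0.026,0,-1],[0,0,0.01,-0.48,-0.027,0,-1],[0,0,0.01,-0.48,-0.027,0,-1],[0,0,0.01,-0.48,-0.027,0,-1]]
  ]
}}

```text
clock: 14.18
tcp_pos: [0.5403, -0.2534, 0.1467]
orientation: [-2.442, -1.974, -0.0]
contact_force: [-0.2, 0.9, 1.0]
grip_width: 0.0853
```

```bash
python3 - <<'E'
from h import *
o=r.get_obs(); print(o['tcp_pos'],o['joints'].round(2))
go((.541,-.255,.015),167)
f=grab('top');s=grab('side')
for n,F,b in(('t',f,(195,165,255,225)),('s',s,(222,150,282,210))): cv2.imwrite('pics/q_%s.png'%n,cv2.resize(F['pixels'][b[1]:b[3],b[0]:b[2]],(400,400),interpolation=cv2.INTER_CUBIC))
cv2.imwrite('pics/q2.png',np.hstack([cv2.imread('pics/q_t.png'),cv2.imread('pics/q_s.png')]))
E
```

```text
[ 0.54030286 -0.2534208   0.14673789] [ 0.78  0.51 -0.6   1.79  0.34  0.94 -0.17]
turn [-0.0003 -0.0004  0.005 ] shift [-0.0039  0.0029  0.3293] d -0.9 jaw now 167.9
```

View pics/q2.png

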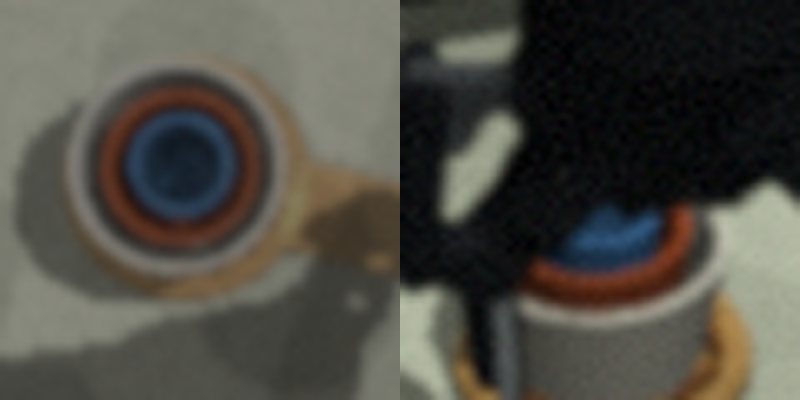

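The top view shows all three bowls nested concentrically near (180,165) in the crop. Now I'll grip the fin.

>>> {"name": "apply_moves", "arguments": {
  "plan": [
    [[0,0,0.005,-0.003,0.003,0.08,-1],[0,0,0.005,-0.003,0.003,0.16,-1],[0,0,0.005,-0.003,0.003,0.24,-1],[0,0,0.005,-0.003,0.003,0.3,-1],[0,0,0.005,-0.003,0.003,0.325,-1],[0,0,0.005,-0.003,0.003,0.325,-0.4],[0,0,0.005,-0.003,0.003,0.325,0],[0,0,0.005,-0.003,0.003,0.325,0.3],[0,0,0.005,-0.003,0.003,0.325,0.6],[0,0,0.005,-0.003,0.003,0.325,1],[0,0,0.005,-0.003,0.003,0.325,1],[0,0,0.005,-0.003,0.003,0.325,1]]
  ],
  "force": 40
}}

```text
clock: 15.28
tcp_pos: [0.542, -0.2563, 0.0186]
orientation: [2.458, 1.954, 0.001]
contact_force: [-1.0, -0.0, 6.7]
grip_width: 0.0135
```

```bash
cat >> h.py <<'E'
def blob(F,b):
    c=big(mask(F,(100,80,30),(125,255,255),b)); (u,v),ab,_=cv2.fitEllipse(c); return u,v,ab
E
python3 - <<'E'
from h import *
o=r.get_obs(); print(o['tcp_pos'],o['contact_force'],o['grip_width'],o['joints'].round(2))
f=grab('top'); u,v,ab=blob(f,(205,170,240,210)); P=onz(f,u,v,.074); print('small rim',u,v,ab,P)
d=P[:2]-o['tcp_pos'][:2]; print('dist',np.linalg.norm(d),'heading off +y',np.degrees(np.arctan2(d[0],d[1])))
n=np.array([np.sin(np.radians(7.5)),np.cos(np.radians(7.5))]); m=np.array([.615,.147])
print('along,lat of bowl',(P[:2]-m)@n,(P[:2]-m)@np.array([-n[1],n[0]]))
go((.615-.075*n[0]-.195*0,.147,.015)); 
E
```

```text
[ 0.54204713 -0.25632386  0.01856694] [-0.9976736  -0.01633823  6.73280018] 0.013459092795886583 [ 0.71  0.68 -0.5   1.86  0.48  0.72 -0.29]
small rim 221.65380859375 189.13491821289062 (14.49976921081543, 15.12072467803955) [ 0.58528456 -0.06744082  0.074     ]
dist 0.19376862087164876 heading off +y 12.893496286036907
along,lat of bowl -0.21648489532289852 0.0014710771011097355
turn [ 0.0005  0.0002 -0.    ] shift [ 1.0181 -0.0733  0.0081] d 0.0 jaw now 167.0
```

```bash
python3 - <<'E'
from h import *
n=np.array([.1305,.9914]); m=np.array([.615,.147])
for a in(-.395,-.32,-.07): go((*(m+n*a),.0186),172.5)
E
```

```text
turn [ 0.0005  0.0002 -0.0307] shift [0.0407 0.0455 0.    ] d 5.5 jaw now 167.0
turn [ 0.0005  0.0002 -0.0307] shift [ 2.273e-01  2.750e-02 -1.000e-04] d 5.5 jaw now 167.0
turn [ 0.0005  0.0002 -0.0307] shift [ 8.494e-01 -3.260e-02 -7.000e-04] d 5.5 jaw now 167.0
```

First I'll steer the peel into line with the doorway and advance to about 50 mm short of the walls.

>>> {"name": "apply_moves", "arguments": {
  "plan": [
    [[0,0,-0.004,0.005,0.006,0,1],[0,0,-0.01,0.014,0.016,0,1],[0,0,-0.018,0.024,0.028,0,1],[0,0,-0.026,0.034,0.039,0,1],[0,0,-0.031,0.045,0.045,0,1],[0,0,-0.031,0.065,0.043,0,1],[0,0,-0.031,0.1,0.04,0,1],[0,0,-0.031,0.135,0.036,0,1],[0,0,-0.031,0.17,0.033,0,1],[0,0,-0.031,0.2,0.03,0,1],[0,0,-0.031,0.22,0.028,0,1],[0,0,-0.031,0.227,0.0275,0,1]]
  ]
}}

```text
clock: 16.33
tcp_pos: [0.5732, -0.1722, 0.0186]
orientation: [2.359, 2.069, -0.003]
contact_force: [-1.4, -8.5, 6.5]
grip_width: 0.0135
```

```bash
python3 - <<'E'
from h import *
o=r.get_obs(); print(o['tcp_pos'],o['contact_force'],o['grip_width'],o['joints'].round(2))
f=grab('top'); u,v,ab=blob(f,(180,165,225,205)); P=onz(f,u,v,.074); print('small rim',u,v,ab,P)
d=P[:2]-o['tcp_pos'][:2]; print('dist',np.linalg.norm(d),'heading off +y',np.degrees(np.arctan2(d[0],d[1])))
n=np.array([.1305,.9914]); m=np.array([.615,.147])
print('along,lat of bowl',(P[:2]-m)@n,(P[:2]-m)@np.array([-n[1],n[0]]))
for a in(-.2,-.07): go((*(m+n*a),.0186),172.5)
cv2.imwrite('pics/al.png',cv2.resize(f['pixels'][130:230,60:260],(800,400),interpolation=cv2.INTER_CUBIC))
E
```

```text
[ 0.57321694 -0.172203    0.018579  ] [-1.41222377 -8.52963837  6.49122809] 0.01351069577646858 [ 0.58  0.68 -0.52  1.86  0.5   0.73 -0.36]
small rim 190.2886962890625 184.182861328125 (14.822295188903809, 15.745157241821289) [0.59792066 0.01855955 0.074     ]
dist 0.19235546018042207 heading off +y 7.378730815477309
along,lat of bowl -0.12956471610112535 0.00017097474215843603
turn [0.0006 0.0011 0.    ] shift [ 0.3043 -0.0006 -0.0011] d -0.0 jaw now 172.5
turn [0.0006 0.0011 0.    ] shift [ 6.293e-01 -5.000e-04 -2.200e-03] d -0.0 jaw now 172.5
```

View pics/al.png

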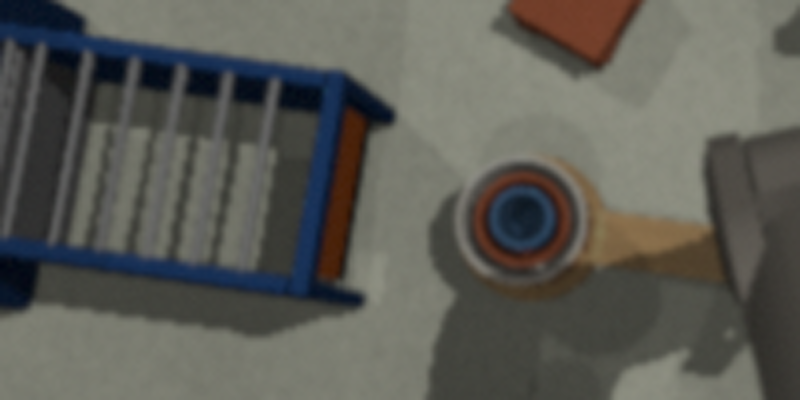

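The peel is aligned: the bowl is 0.2 mm off the axis, with a heading of 7.4°. I'll push in through the flap.

>>> {"name": "apply_moves", "arguments": {
  "plan": [
    [[0,0,0,0.01,0,0,1],[0,0,0,0.035,0,0,1],[0,0,0,0.07,0,0,1],[0,0,0,0.105,0,0,1],[0,0,0,0.14,0,0,1],[0,0,0,0.175,0,0,1],[0,0,0,0.205,0,0,1],[0,0,0,0.235,0,0,1],[0,0,0,0.265,0,0,1],[0,0,0,0.285,0,0,1],[0,0,0,0.3,0,0,1],[0,0,0,0.3,0,0,1]]
  ]
}}

```text
clock: 17.38
tcp_pos: [0.589, -0.0536, 0.0186]
orientation: [2.36, 2.068, -0.003]
contact_force: [-0.6, -5.7, 7.7]
grip_width: 0.0135
```

```bash
python3 - <<'E'
from h import *
o=r.get_obs(); print(o['tcp_pos'],o['contact_force'],o['moment'],o['grip_width'])
n=np.array([.1305,.9914]); m=np.array([.615,.147])
print('fin along',(o['tcp_pos'][:2]-m)@n)
for a in(-.07,): go((*(m+n*a),.0186),172.5)
f=grab('top'); s=grab('side')
cv2.imwrite('pics/in1.png',np.vstack([cv2.resize(f['pixels'][130:220,60:240],(600,300),interpolation=cv2.INTER_CUBIC),cv2.resize(s['pixels'][80:170,170:350],(600,300),interpolation=cv2.INTER_CUBIC)]))
E
```

```text
[ 0.58902572 -0.05363527  0.01858741] [-0.63457991 -5.66077492  7.71149688] [-1.02328703  0.30737566 -0.08248613] 0.013486979340621227
fin along -0.20229944833032232
turn [ 0.0006  0.0012 -0.0003] shift [ 0.3308 -0.0014 -0.0013] d 0.0 jaw now 172.5
```

View pics/in1.png

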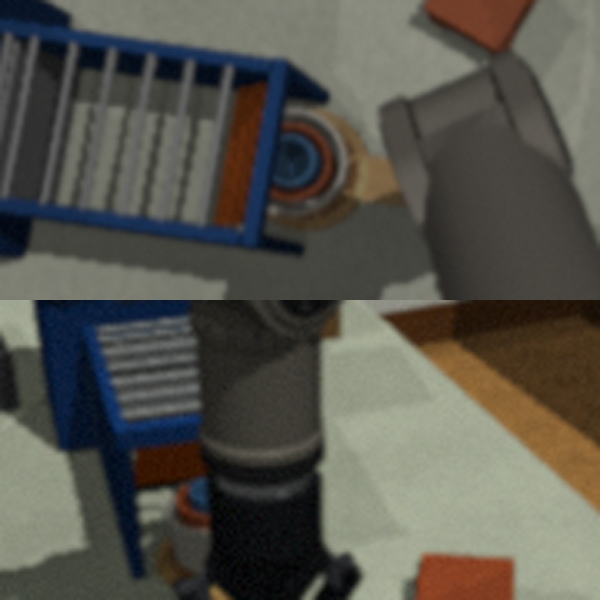

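The flap is opening inward and the bowls are upright and centred. I'll continue to about 125 mm past the flap.

>>> {"name": "apply_moves", "arguments": {
  "plan": [
    [[0,0,0,0.01,0,0,1],[0,0,0,0.035,0,0,1],[0,0,0,0.07,0,0,1],[0,0,0,0.105,0,0,1],[0,0,0,0.14,0,0,1],[0,0,0,0.175,0,0,1],[0,0,0,0.21,0,0,1],[0,0,0,0.245,0,0,1],[0,0,0,0.28,0,0,1],[0,0,0,0.31,0,0,1],[0,0,0,0.33,0,0,1],[0,0,0,0.333,0,0,1]]
  ]
}}

```text
clock: 18.48
tcp_pos: [0.6065, 0.0789, 0.0186]
orientation: [2.36, 2.068, -0.002]
contact_force: [-0.8, -6.6, 9.4]
grip_width: 0.0137
```

>>> {"name": "apply_moves", "arguments": {
  "plan": [
    [[0,0,0,0,0,0,1],[0,0,0,0,0,0,1],[0,0,0,0,0,0,1],[0,0,0,0,0,0,1],[0,0,0,0,0,0,1],[0,0,0,0,0,0,1]]
  ]
}}

```text
clock: 18.98
tcp_pos: [0.6065, 0.0789, 0.0186]
orientation: [2.361, 2.068, -0.0]
contact_force: [0.6, -5.0, 6.9]
grip_width: 0.0134
```

```bash
python3 - <<'E'
from h import *
o=r.get_obs(); print(o['tcp_pos'],o['contact_force'],o['moment'],o['grip_width'])
n=np.array([.1305,.9914]); m=np.array([.615,.147])
print('fin along',(o['tcp_pos'][:2]-m)@n)
f=grab('top'); s=grab('side')
cv2.imwrite('pics/in2.png',np.vstack([cv2.resize(f['pixels'][130:220,60:240],(600,300),interpolation=cv2.INTER_CUBIC),cv2.resize(s['pixels'][80:170,170:350],(600,300),interpolation=cv2.INTER_CUBIC)]))
E
```

```text
[0.60654557 0.07894729 0.01858526] [ 0.58497677 -4.98945154  6.8919584 ] [-1.06270247  0.16186572 -0.09227182] 0.013444413162299183
fin along -0.06857076109949432
```

View pics/in2.png

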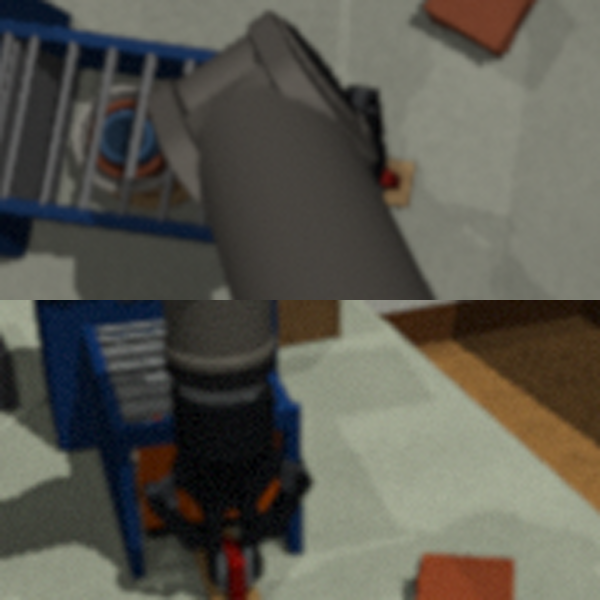

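The flap hangs shut and the bowls are nested inside. I'll release the fin and withdraw up and back.

>>> {"name": "apply_moves", "arguments": {
  "plan": [
    [[0,0,0,0,0,0,0.5],[0,0,0,0,0,0,0],[0,0,0,0,0,0,-0.5],[0,0,0,0,0,0,-1],[0,0,0,0,0,0,-1],[0,0,0,0,0,-0.03,-1],[0,0,0,0,0,-0.1,-1],[0,0,0,-0.02,0,-0.18,-1],[0,0,0,-0.08,0,-0.26,-1],[0,0,0,-0.16,0,-0.34,-1],[0,0,0,-0.24,0,-0.42,-1],[0,0,0,-0.32,0,-0.45,-1]]
  ]
}}

```text
clock: 20.08
tcp_pos: [0.59, -0.0446, 0.202]
orientation: [2.355, 2.075, 0.007]
contact_force: [1.4, 0.6, 0.2]
grip_width: 0.0853
```

>>> {"name": "apply_moves", "arguments": {
  "plan": [
    [[0,0,0,-0.1,0,0,-1],[0,0,0,-0.2,0,0,-1],[0,0,0,-0.3,0,0,-1],[0,0,0,-0.4,0,0,-1],[0,0,0,-0.5,0,0,-1],[0,0,0,-0.6,0,0,-1],[0,0,0,-0.6,0,0,-1],[0,0,0,-0.6,0,0,-1]]
  ]
}}

```text
clock: 20.75
tcp_pos: [0.5565, -0.2873, 0.1977]
orientation: [2.367, 2.065, -0.001]
contact_force: [0.2, 1.2, 0.7]
grip_width: 0.0855
```

```bash
python3 - <<'E'
from h import *
o=r.get_obs(); print(o['tcp_pos'],o['contact_force'],o['grip_width'])
f=grab('top'); s=grab('side')
try:
    c=big(mask(f,(0,150,60),(8,255,255),(150,165,200,215))); print('fin',onz(f,*cv2.minAreaRect(c)[0],.05))
except Exception as e: print(e)
c=big(mask(s,(3,140,50),(18,255,255),(195,105,265,165))); print('flap side',np.round(cv2.boxPoints(cv2.minAreaRect(c)),1).tolist())
cv2.imwrite('pics/end.png',np.vstack([cv2.resize(f['pixels'][110:290,40:370],(540,295),interpolation=cv2.INTER_CUBIC),cv2.resize(s['pixels'][80:270,130:380],(540,300),interpolation=cv2.INTER_CUBIC)]))
E
```

```text
[ 0.55649823 -0.28725626  0.19772295] [0.21708345 1.15558799 0.71642629] 0.08549658302955879
fin [0.60641757 0.0793272  0.05      ]
flap side [[209.6999969482422, 124.80000305175781], [253.39999389648438, 119.0999984741211], [256.5, 143.0], [212.8000030517578, 148.6999969482422]]
```

View pics/end.png

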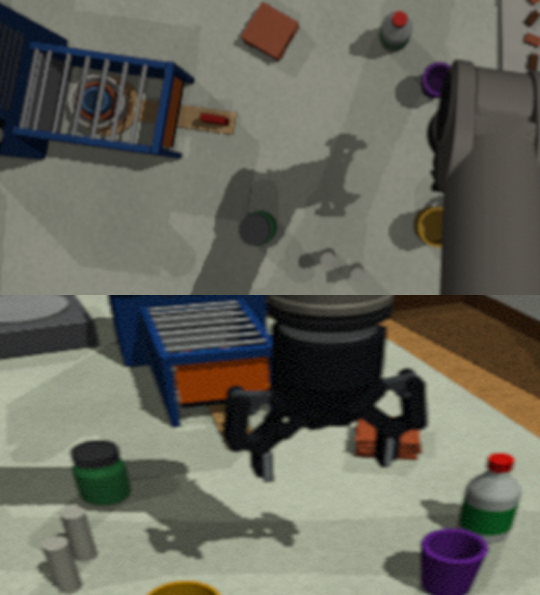

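The flap's corner pixels match its shut reading from the start, and the bowls sit nested inside. One last numeric check on the blue bowl's prop and the other objects against the first side picture, then I'll hand in.

```bash
python3 - <<'E'
from h import *
s=grab('side')['pixels'].astype(int); a=cv2.imread('pics/side0.png').astype(int)
for n,(x0,y0,x1,y1) in dict(propB=(294,282,314,306),props=(150,210,172,268),mug=(194,260,255,315),bigblue=(220,308,266,365),jar=(160,170,192,214),glaze=(343,178,372,236),purple=(322,226,357,272)).items():
    print(n,np.abs(s-a)[y0:y1,x0:x1].mean().round(1))
print(r.hand_in())
E
```

```text
propB 22.3
props 18.4
mug 14.4
bigblue 9.1
jar 18.5
glaze 9.0
purple 6.6
the job is handed in; nothing more can be done
None
```

The three bowls are nested on the peel (white, then terracotta, then small blue), and the peel is inside the drying cabinet with the flap shut. I let go of the peel, moved the arm clear, and handed in at about 21 s of the 70 s.

**Last checks:**
- **Flap:** its corners in the final side view match the shut reading from the start to within about a pixel.
- **Bowls:** the top view through the roof bars shows the stack still concentric. From the fin's position, the white bowl's middle is about 125 mm past the flap, where about 110 mm is needed.
- **Peel:** after release the fin stayed where I left it, to within 0.5 mm.
- **Other objects:** in the last view, the jar, the two props by the terracotta bowl, the glaze bottle, the tiles and the purple cup were standing in place.

**Less certain:**
- **Blue bowl's prop:** I couldn't see it in the last crop. My numeric check against the first picture gave a difference of 22 there, against 7–18 elsewhere, probably from arm shadow. I handed in within that same script, so that reading came too late to act on.
- **Camera agreement:** rough side-view positions differed from the top view by 3–16 mm early on. I relied on the top view, which matched the known sizes.

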